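Roll up the tool cabinet's shutter and get the paste tube out

TASK

Roll the slatted shutter of the wooden cabinet all the way up by its knob, so that it stays open by itself. Then pull the white paste tube up out of the metal cup inside and stand it gently upright on its cap, wholly on the white soldering board. Leave the shutter fully open and the other things on the bench where they are.

Things in the scene. Friction and masses are not known exactly. Their poses are not given: they have to be found in the camera images.
- cabinet: Fixed dark wooden roll-top cabinet, 336 deep (x) x 264 wide (y) x 258 high. Origin: centre of its underside, on the worktop; +x to its back (front faces -x), y across, z up. D-shaped side cheeks 12 thick, 240 apart inside, curved at radius 168 about the track centre. Front board 57 high; inner floor 12 up. Front and top are open when the shutter is up; a fixed shell covers the rear.
- track_centre (a point): Centre of the circular side tracks: on the cabinet's middle plane, 90 above its underside, axes as the cabinet's. The shutter's slats (radius 150) and knob travel on circles about the cabinet's y direction through this point.
- shutter (a joint): Shutter travel, rad about the track centre: 0 closed (down), 1.815 at its stop, fully up. Seen from that centre the knob is 0.122 rad below level at the front (-x) when closed and rises by the joint value, over the top. Shutter 0.45 kg, light friction: about 3 N at the knob when closed, less higher up. Let go below 1.1 it slides shut; above 1.5 it rolls on to its stop.
- knob (a point): Grip point on the shutter's plain round wooden knob, 188 from the track centre, midway across the width. The knob, 26 in diameter, stands out radially from the lead rail: from the rail's outer face at radius 157 to its rounded end at radius 208. Axes as the cabinet's when closed; they turn with the shutter.
- tube_cup: Fixed upright round metal cup inside the cabinet, 62 in diameter, 65 high, open at the top with a well 48 in diameter and 40 deep. Origin: centre of its underside, on the cabinet floor.
- tube: White paste tube on its cap, 142 high, about 0.09 kg. Origin: centre of the cap's underside; z up along the tube. Cap 39 in diameter, 30 high; above it a wedge from 40 thick (own x) to a few mm at the crimped top edge, 50 wide (own y): grip across the flat, along its x, some 110 to 130 above the origin. In the cup its origin is 25 above the cup's and its x lies about along the cabinet's y.
- board: Fixed white soldering board lying on the worktop, 105 (x) x 135 (y) x 30 high. Origin: centre of its underside; its top is 30 above.
- dish: Bystander: round brass dish, 62 in diameter, 36 high; origin under its centre.
- pliers: Bystander: red-handled pliers lying down, 147 (x) x 49 x 10 high; origin under its centre.

How it is judged (in metres and radians):
On the way, in this order (a step that is already met when the one before it is completed fails the run):
1. the shutter is rolled up (joint above 1.6 rad) (value of joint shutter above 1.6 rad), for 0.3 s.
2. the tube is pulled clear above the cup (its underside over 70 mm above the cup's underside) (z of tube in the frame of tube_cup above 0.07 m), for 0.1 s.
At the end, for the whole second after the job is handed in: The shutter rests open above 1.6 rad (full stop 1.815); the tube stands upright (within 0.12 rad) and at rest on its cap on the board's top, with the centre of its underside within 35 mm (board's x) and 50 mm (board's y) of the board's centre (value of joint shutter above 1.6 rad and velocity of joint shutter between -0.05 and 0.05 rad/s and x of tube in the frame of board between -0.035 and 0.035 m and y of tube in the frame of board between -0.05 and 0.05 m and z of tube in the frame of board between 0.026 and 0.036 m and angle between tube's own z axis and vertical below 0.12 rad and linear speed of tube below 0.02 m/s and angular speed of tube below 0.2 rad/s); the robot touches nothing.
It fails at once if a bystander (dish, pliers) is shifted by more than 30 mm (distance of any of dish, pliers from where it was at the start of the episode above 0.03 m).
It fails at once if the tube is toppled (tilted over 0.9 rad) (angle between tube's own z axis and vertical above 0.9 rad).
It fails at once if the tube is dropped or flung (faster than 1 m/s) (linear speed of tube above 1 m/s).
It also fails if it takes over 69 s, if anything falls off the work surface, if the arm or the gripper's body presses on something with over 40 N, if the wrist force passes 120 N, or if a joint passes its speed limit or range.

ROBOT

A 7-joint arm with a two-finger parallel gripper is mounted at the origin on a cart in front of the work surface, level with it; the furniture and walls round the work are solid. World frame = base frame: x ahead of the robot, y to its left, z up, the work surface at z = 0. Lengths are in mm, angles in degrees, forces in N, time in s.
With the tool pointing down it reaches from about 425 to 875 mm from the base axis. Payload 4.7 kg.
Tool frame: the origin (TCP) lies midway between the tips of the shut fingers; the grasp point (between the pads) lies arm.grip_point_offset behind it (arm.grip_point_offset is the distance from the TCP to the grasp point, in mm); z points along the fingers, y is the line along which they close (so a half turn about z gives the same grasp; the last joint's range is limited). The gripper opens to 87 mm and grips with 3 to 60 N. Pads are 19 mm wide; open, the fingers measure 117 mm over their backs; the gripper's body (75 mm by 190 mm) begins 51 mm behind the grasp point.
Start: joints at [-62.275, 18.392, -4.016, 83.108, 1.295, 78.541, -3.26], TCP at [294.289, 579.586, 222.587] pointing down, gripper open.
Joint ranges: [-163.93, 163.93], [-17.29, 119.83], [-79.2, 71.16], [3.27, 140.29], [-89.18, 269.18], [5.43, 117.66], [-154.24, 154.24]. Speed limits (degrees/s): [147.25, 147.25, 180, 180, 180, 180, 180].

INTERFACE

Orientations are given as a 3x3 rotation matrix whose columns are the frame's x, y, z axes.
In Python, from workcell import arm gives the robot as it stands. The module is installed in compiled form; this text tells all that it offers.
- The arm moves only by the tool apply_moves, never from a script. Its argument "series" is a list of rows, each an object of numbers: "grip": the gripper command: -1 is shut, 1 is fully open, values between are in proportion; "x", "y", "z": the shift along the tool's x, y, z in m; "ax", "ay", "az": the turn, a rotation vector about the tool's x, y, z in degrees. A call has 1 to 12 rows; each row is the pose to reach, as a shift and turn from the pose commanded when the call began, along the tool's axes at that moment; what a row does not reach only later rows make up. A row lasts 1/8 s, in which the tool goes at most 62.5 mm and 10.7 degrees, less where a joint would pass 70% of its speed; a pose out of reach is approached as far as the arm can. A call with a gripper value outside its range is refused whole. The fingers move at their own pace and stop on an object; "force" is the grip in N (left out, the last holds). Time passes only in rows, so rows that repeat a pose let the fingers close. It gives the time, the measured TCP pose, the force, the opening and the grip force at its end, in the units of the state.
- arm.get_obs(): the state, without advancing time (a new reading comes with each control period).
- arm.camera(name): name is "side" or "top"; returns a dict with "frame" (384x512x3 uint8, blue, green, red), "camera_matrix" (3x3 intrinsics, pixels), "dist" ([k1, k2, p1, p2, k3] as OpenCV has them; the pictures are not rectified), "T" (4x4, takes a point from camera to world coordinates). Camera axes: x right, y down, z forward; pixel columns grow to the right and rows downward; lengths in mm; the calibration is good to about 2 mm. A picture is of the moment at which its call begins. There is no depth.
- arm.sign_off(): hands the job in; it is judged then, once.
The state is a dict: "t": time; "joint_positions": joint angles; "joint_vel": joint speeds; "effort": joint torques, N m; "ee_pos": TCP position; "orientation": TCP orientation; "force": force on the tool from outside, world axes, zero at the start; "ft_torque": the same for the moment, N m; "width": finger opening in mm; "grip_force": force on a finger pad.
Only numpy, scipy, OpenCV 4.12 (cv2) and the standard library are available. Lean on these libraries where they do the work, as an engineer would, in place of code of your own. Each camera call takes 0.05 s, during which the arm holds its last target. There are 200 camera calls.

## Working session

There is one attempt and no reset: what is moved stays moved. The work goes in short steps, Python scripts to look and compute and a tool call to move; the robot and the scene stay as the last step left them, time stands still between calls to the robot, and variables do not carry over. Pictures are saved under pics/ and viewed, at most 13 in all, crops included, and the job is handed in when it is done.

Besides the shell and the picture viewer there is one more tool, called after ">>>" by a JSON object that holds its "method" and its "body", one argument or row to a line. apply_moves: Moves the arm, as the interface text tells. Its arguments: {"type":"object","properties":{"series":{"type":"array","items":{"type":"object","properties":{"grip":{"type":"number"},"x":{"type":"number"},"y":{"type":"number"},"z":{"type":"number"},"ax":{"type":"number"},"ay":{"type":"number"},"az":{"type":"number"}}}},"force":{"type":"number"}},"required":["series"]}

```bash
mkdir -p pics
python3 - <<'E'
from workcell import arm
import cv2,numpy as np
o=arm.get_obs();print(o['t'],o['ee_pos'],np.round(o['orientation'],3).tolist(),o['width'],arm.grip_point_offset)
for n in('side','top'):
    c=arm.camera(n);cv2.imwrite(f'pics/{n}0.png',cv2.resize(c['frame'],None,fx=1.5,fy=1.5,interpolation=cv2.INTER_CUBIC))
    print(n,np.round(c['camera_matrix'],1).tolist(),c['dist'],np.round(c['T'],3).tolist())
E
```

```text
0.0 [294.06435047 579.04871124 221.46521049] [[-0.892, 0.453, -0.001], [0.453, 0.892, -0.002], [-0.0, -0.002, -1.0]] 87.30492427284145 18.700000000000003
side [[429.6, 0.0, 260.0], [0.0, 429.6, 185.5], [0.0, 0.0, 1.0]] [-0.10348031  0.          0.          0.          0.        ] [[0.989, 0.09, -0.12, 748.855], [0.15, -0.527, 0.837, -1256.51], [0.012, -0.845, -0.534, 788.837], [0.0, 0.0, 0.0, 1.0]]
top [[373.6, 0.0, 250.7], [0.0, 373.6, 191.2], [0.0, 0.0, 1.0]] [0.02781223 0.         0.         0.         0.        ] [[0.011, -0.789, 0.614, -2.16], [-1.0, -0.009, 0.006, -167.288], [0.001, -0.614, -0.789, 830.942], [0.0, 0.0, 0.0, 1.0]]
```

View pics/side0.png

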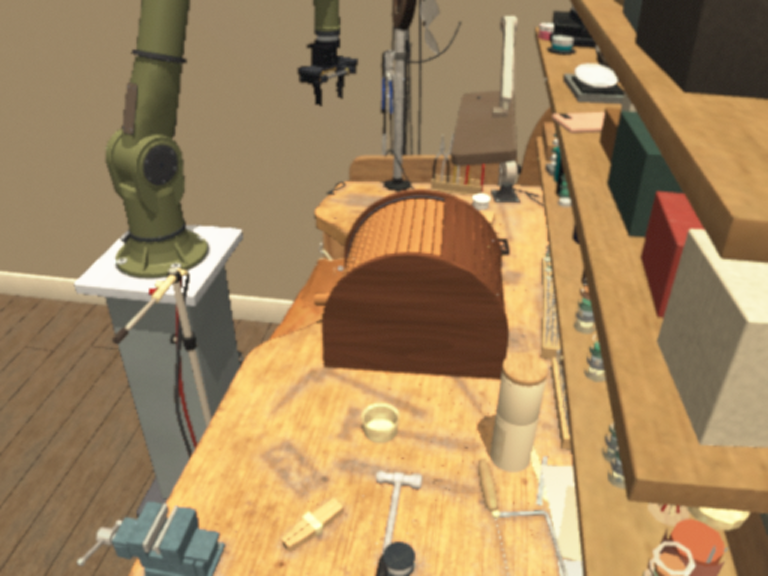

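View pics/top0.png

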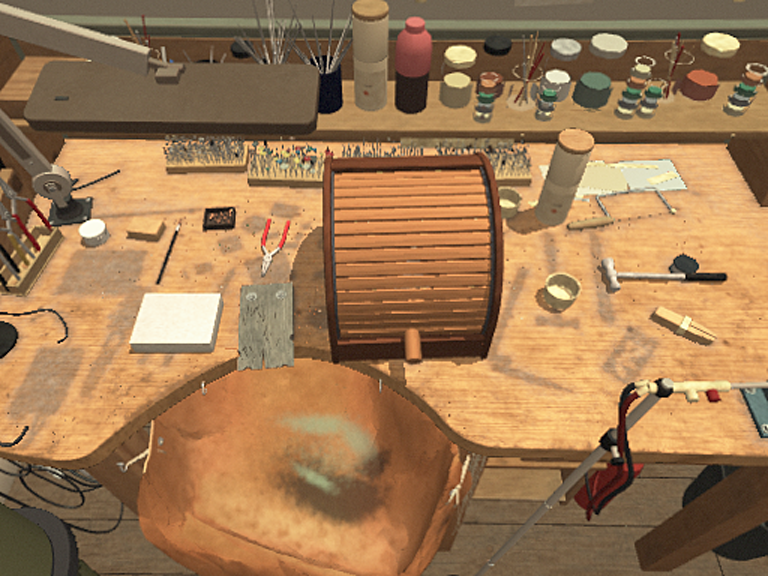

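```bash
cat > h.py <<'E'
from workcell import arm
import cv2,numpy as np
def ray(c,uv):
    p=cv2.undistortPoints(np.array([[uv]],float),c['camera_matrix'],np.array(c['dist']))[0,0]
    T=np.array(c['T']);return T[:3,3],T[:3,:3]@np.array([p[0],p[1],1])
def at_z(c,uv,z):
    o,d=ray(c,uv);return o+d*(z-o[2])/d[2]
def proj(c,P):
    Ti=np.linalg.inv(c['T']);P=np.atleast_2d(np.array(P,float))
    return cv2.projectPoints(P,cv2.Rodrigues(Ti[:3,:3])[0],Ti[:3,3],c['camera_matrix'],np.array(c['dist']))[0][:,0]
E
python3 - <<'E'
from h import *
c=arm.camera('top');cv2.imwrite('pics/t1.png',cv2.resize(c['frame'][100:250,82:345],None,fx=3,fy=3,interpolation=cv2.INTER_CUBIC))
c=arm.camera('side');cv2.imwrite('pics/s1.png',cv2.resize(c['frame'][120:260,200:350],None,fx=4,fy=4,interpolation=cv2.INTER_CUBIC))
E
```

```text
(no output)
```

View pics/t1.png

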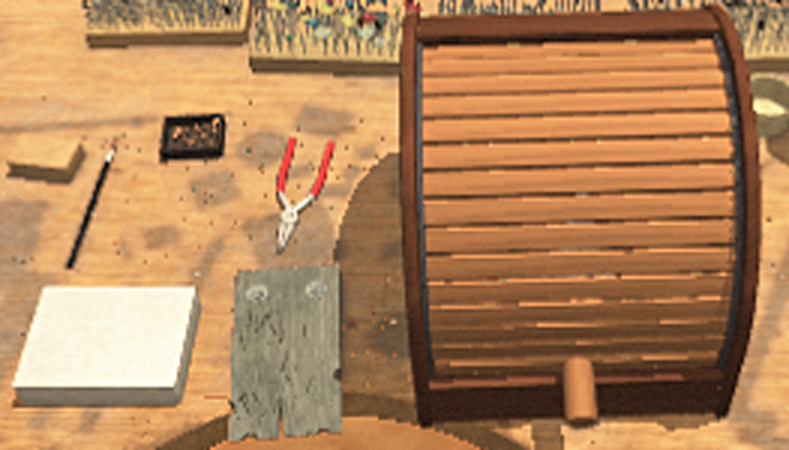

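View pics/s1.png

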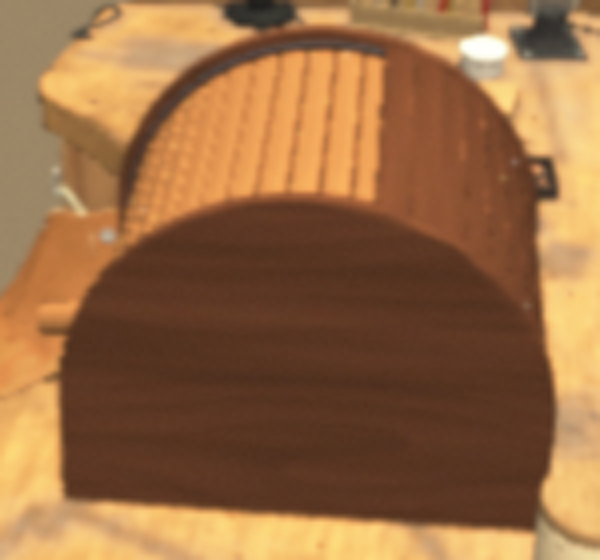

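Run:
```python
from h import *
s=arm.camera('side');t=arm.camera('top')
for uv in[(66,498),(533,526)]:
    print('side',at_z(s,(200+uv[0]/4,120+uv[1]/4),0).round(1))
for uv in[(423,426),(722,420)]: print('top',at_z(t,(82+uv[0]/3,100+uv[1]/3),0).round(1))
B=np.array([at_z(t,(82+u/3,100+v/3),30) for u,v in[(47,287),(197,289),(174,389),(13,387)]]);print(B.round(1).tolist(),B.mean(0).round(1))
d=[np.linalg.norm(B[i]-B[(i+1)%4]).round(1) for i in range(4)];print(d)
# knob end ray intersections: top knob centreline end & side
print('knobend z65', at_z(t,(82+580/3,100+408/3),68).round(1))
print('pliers',at_z(t,(82+303/3,100+195/3),5).round(1))
```

```text
side [ 496.8 -350.     0. ]
side [ 824.  -326.8    0. ]
top [479.9 -92.2   0. ]
top [ 488.9 -346.6    0. ]
[[601.3, 248.4, 30.0], [600.6, 114.9, 30.0], [495.8, 115.1, 30.0], [496.5, 249.0, 30.0]] [548.5 181.9  30. ]
[np.float64(133.6), np.float64(104.8), np.float64(134.0), np.float64(104.8)]
knobend z65 [ 458.1 -221.2   68. ]
pliers [736.7  40.4   5. ]
```

```bash
cat >> h.py <<'E'
def cab(p,L):
    a=p[2];R=np.array([[np.cos(a),-np.sin(a),0],[np.sin(a),np.cos(a),0],[0,0,1]]);return np.atleast_2d(L)@R.T+[p[0],p[1],0]
E
python3 - <<'E'
from h import *
from scipy.optimize import least_squares
s=arm.camera('side');t=arm.camera('top')
sp=np.array([[200+66/4,120+498/4],[200+533/4,120+526/4]]);sl=[[-168,-132,0],[168,-132,0]]
tp=np.array([[82+421/3,100+425/3],[82+722/3,100+420/3]]);tl=[[-168,132,0],[-168,-132,0]]
f=lambda p:np.r_[(proj(s,cab(p,sl))-sp).ravel(),(proj(t,cab(p,tl))-tp).ravel()]
r=least_squares(f,[650,-215,.05]);p=r.x;print(p,np.degrees(p[2]),r.fun.round(2))
th=np.linspace(0,np.pi,60)
arc=np.c_[-168*np.cos(th),0*th,90+168*np.sin(th)]
S=s['frame'][120:260,200:350];S=cv2.resize(S,None,fx=4,fy=4);Tm=cv2.resize(t['frame'][100:250,182:345],None,fx=4,fy=4)
th=-.122;k=lambda r,y:[-r*np.cos(th),y,90+r*np.sin(th)]
for im,c,o in((S,s,(200,120)),(Tm,t,(182,100))):
    for y in(-132,132):
        L=np.vstack([[-168,y,0],arc+[0,y,0],[168,y,0]])
        q=((proj(c,cab(p,L))-o)*4).astype(int);cv2.polylines(im,[q],True,(0,255,0),1)
    for y in(-13,13):
        q=((proj(c,cab(p,[k(157,y),k(208,y)]))-o)*4).astype(int);cv2.polylines(im,[q],True,(255,0,0),1)
h=600;out=np.zeros((600,1260,3),np.uint8);out[:560,:600]=S;out[:600,600:1252]=Tm[:600]
cv2.imwrite('pics/o.png',cv2.resize(out,None,fx=.63,fy=.63,interpolation=cv2.INTER_AREA))
E
```

```text
[ 6.52849854e+02 -2.08446448e+02  5.57541332e-02] 3.1944765255102308 [-1.46 -0.26  1.42  1.1  -1.83  1.05  1.02 -1.21]
```

View pics/o.png

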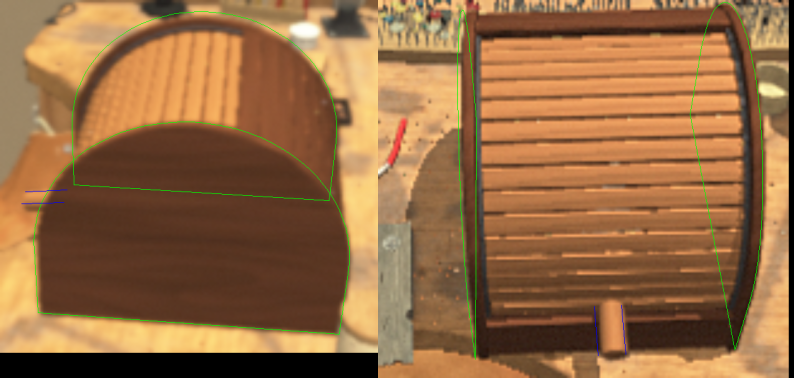

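Run:
```python
from h import *
from scipy.optimize import least_squares
s=arm.camera('side');t=arm.camera('top')
th=np.linspace(0,np.pi,400)
def out(y,bot=True):
    z=np.linspace(0,90,120)
    return np.vstack([np.c_[-168+0*z,y+0*z,z],np.c_[-168*np.cos(th),y+0*th,90+168*np.sin(th)],np.c_[168+0*z,y+0*z,z[::-1]]])
M=[(s,-132,np.array([(62,360),(64,430),(100,285),(160,225),(230,202),(300,195),(420,222),(490,275),(552,400),(545,470)])/4+(200,120)),
(s,132,np.array([(121,190),(140,135),(180,85),(300,28),(420,50),(480,90)])/4+(200,120)),
(t,132,np.array([(401,60),(403,150),(407,240),(413,330)])/3+(82,100)),
(t,-132,np.array([(760,180),(756,250),(745,320)])/3+(82,100))]
C=[(s,[[-168,-132,0],[168,-132,0]],np.array([(66,498),(533,526)])/4+(200,120)),(t,[[-168,132,0],[-168,-132,0]],np.array([(421,425),(722,420)])/3+(82,100)),
(t,[[-157*.9926-25,0,90-180*.1217]],np.array([(578,388)])/3+(82,100))]
def f(p):
    r=[]
    for c,y,m in M:
        q=proj(c,cab(p,out(y)))
        r+=[np.min(np.linalg.norm(q-a,axis=1)) for a in m]
    for c,l,m in C: r+=list((proj(c,cab(p,l))-m).ravel())
    return np.array(r)
r=least_squares(f,[652.8,-210,.05],diff_step=1e-4,loss='soft_l1');print(r.x,np.degrees(r.x[2]),r.fun.round(1))
p=r.x
for a in(0,.4,.8,1.2,1.5,1.8):
    g=a-.122;print(a,cab(p,[-188*np.cos(g),0,90+188*np.sin(g)]).round(1))
```

```text
[ 6.56708093e+02 -2.12673177e+02  3.89275853e-02] 2.230386342965181 [ 1.1  1.6  1.8  0.7  0.4  0.6  0.7  0.8  1.3  1.5  0.1  1.4  2.3  1.4
  2.1  2.1  0.1  1.   1.6  1.9  0.4  1.3  2.5 -1.1  0.1  2.   2.9 -1.2
 -1.   1.5 -1.7 -0.2  0.2]
0 [[ 470.2 -219.9   67.1]]
0.4 [[ 476.1 -219.7  141.6]]
0.8 [[ 510.4 -218.4  207.9]]
1.2 [[ 567.8 -216.1  255.6]]
1.5 [[ 620.7 -214.1  274.5]]
1.8 [[ 676.8 -211.9  276.9]]
```

```bash
cat >> h.py <<'E'
from scipy.spatial.transform import Rotation as Ro
P=np.array([656.7,-212.7,.0389])
def ori(yaw,tilt):
    """tool y at world yaw (deg), z down then tilted so z leans to (y x down) dir by tilt deg about y"""
    a=np.radians(yaw);y=np.array([np.cos(a),np.sin(a),0]);z=np.array([0,0,-1.]);x=np.cross(y,z)
    return np.c_[x,y,z]@Ro.from_rotvec([0,tilt,0],degrees=True).as_matrix()
def rel(tgts,grasp=True):
    """tgts: list of (grasp point world, R)"""
    o=arm.get_obs();R0=np.array(o['orientation']);p0=np.array(o['ee_pos'])
    print(round(o['t'],2),p0.round(1),'az',(Ro.from_matrix(R0).apply([0,1,0])).round(2),'F',np.round(o['force'],1),'w',round(o['width'],1),'q',np.round(o['joint_positions']))
    for g,R in tgts:
        t=np.array(g,float)+R[:,2]*arm.grip_point_offset
        print((R0.T@(t-p0)/1000).round(4),Ro.from_matrix(R0.T@R).as_rotvec(degrees=True).round(2))
E
python3 - <<'E'
from h import *
R=ori(-87.8,12);print(R[:,2])
rel([((540,150,330),ori(-15,0)),((445,-220,200),ori(-87.8,12))])
E
```

```text
[ 0.20775844  0.00798127 -0.9781476 ]
0.5 [294.3 579.6 222.6] az [0.45 0.89 0.  ] F [-0.   0.9  0.1] w 87.3 q [-62.  18.  -4.  83.   1.  79.  -3.]
[-0.4136 -0.2718 -0.0887] [ 0.    0.   78.08]
[-0.4997 -0.6428  0.0408] [-15.78   4.1  150.16]
```

>>> {"method": "apply_moves", "body": {
  "series": [
    {"grip":1,"x":-0.05,"y":-0.03,"z":-0.04,"az":9},
    {"grip":1,"x":-0.1,"y":-0.06,"z":-0.09,"az":19},
    {"grip":1,"x":-0.15,"y":-0.095,"z":-0.09,"az":29},
    {"grip":1,"x":-0.2,"y":-0.13,"z":-0.09,"az":39},
    {"grip":1,"x":-0.25,"y":-0.16,"z":-0.09,"az":49},
    {"grip":1,"x":-0.3,"y":-0.195,"z":-0.09,"az":59},
    {"grip":1,"x":-0.35,"y":-0.23,"z":-0.09,"az":69},
    {"grip":1,"x":-0.414,"y":-0.272,"z":-0.09,"az":78},
    {"grip":1,"x":-0.414,"y":-0.272,"z":-0.09,"az":78}
  ]
}}

```text
$.series[0]: bad value
```

Run:
```python
from h import *
R=ori(-87.8,12)
rel([((445,-220,200),R),((466,-220,67),R)])
```

```text
0.5 [294.3 579.6 222.6] az [0.45 0.89 0.  ] F [-0.   0.9  0.1] w 87.3 q [-62.  18.  -4.  83.   1.  79.  -3.]
[-0.4997 -0.6428  0.0408] [-15.78   4.1  150.16]
[-0.5185 -0.6333  0.1739] [-15.78   4.1  150.16]
```

>>> {"method": "apply_moves", "body": {
  "series": [
    {"grip":1,"x":-0.04,"y":-0.02,"z":-0.04,"ax":0,"ay":0,"az":9},
    {"grip":1,"x":-0.08,"y":-0.05,"z":-0.08,"ax":0,"ay":0,"az":19},
    {"grip":1,"x":-0.13,"y":-0.085,"z":-0.09,"ax":0,"ay":0,"az":29},
    {"grip":1,"x":-0.18,"y":-0.12,"z":-0.09,"ax":0,"ay":0,"az":39},
    {"grip":1,"x":-0.23,"y":-0.15,"z":-0.09,"ax":0,"ay":0,"az":49},
    {"grip":1,"x":-0.28,"y":-0.185,"z":-0.09,"ax":0,"ay":0,"az":59},
    {"grip":1,"x":-0.33,"y":-0.22,"z":-0.09,"ax":0,"ay":0,"az":69},
    {"grip":1,"x":-0.38,"y":-0.25,"z":-0.09,"ax":0,"ay":0,"az":78},
    {"grip":1,"x":-0.414,"y":-0.272,"z":-0.09,"ax":0,"ay":0,"az":78},
    {"grip":1,"x":-0.414,"y":-0.272,"z":-0.09,"ax":0,"ay":0,"az":78}
  ]
}}

```text
t: 1.75
ee_pos: [541.9, 145.1, 312.9]
orientation: [[0.265, 0.964, 0.001], [0.964, -0.265, -0.001], [-0.001, 0.001, -1.0]]
force: [0.5, 0.2, 0.1]
width: 87.1
grip_force: 0.0
```

Run:
```python
from h import *
R=ori(-87.8,12)
rel([((445,-220,200),R),((466,-220,67),R)])
```

```text
1.75 [541.9 145.1 312.9] az [ 0.96 -0.26  0.  ] F [0.5 0.2 0.1] w 87.1 q [-37.   6.  21.  89.  -2.  86. -31.]
[-0.3764  0.0067  0.1315] [-7.48 10.35 72.18]
[-0.3707  0.0268  0.2645] [-7.48 10.35 72.18]
```

>>> {"method": "apply_moves", "body": {
  "series": [
    {"grip":1,"x":-0.05,"y":0.001,"z":0.0,"ax":-1,"ay":1.4,"az":9.8},
    {"grip":1,"x":-0.1,"y":0.002,"z":0.0,"ax":-2,"ay":2.8,"az":19.6},
    {"grip":1,"x":-0.15,"y":0.003,"z":0.0,"ax":-3,"ay":4.2,"az":29},
    {"grip":1,"x":-0.2,"y":0.004,"z":0.0,"ax":-4,"ay":5.6,"az":39},
    {"grip":1,"x":-0.25,"y":0.005,"z":0.02,"ax":-5,"ay":7,"az":49},
    {"grip":1,"x":-0.3,"y":0.006,"z":0.04,"ax":-6,"ay":8.4,"az":58.5},
    {"grip":1,"x":-0.34,"y":0.006,"z":0.07,"ax":-7,"ay":9.7,"az":68},
    {"grip":1,"x":-0.376,"y":0.007,"z":0.1,"ax":-7.5,"ay":10.35,"az":72.2},
    {"grip":1,"x":-0.376,"y":0.007,"z":0.13,"ax":-7.5,"ay":10.35,"az":72.2},
    {"grip":1,"x":-0.376,"y":0.007,"z":0.13,"ax":-7.5,"ay":10.35,"az":72.2}
  ]
}}

```text
t: 3.0
ee_pos: [448.9, -213.9, 180.7]
orientation: [[0.978, 0.047, 0.203], [0.045, -0.999, 0.012], [0.203, -0.003, -0.979]]
force: [0.6, 0.7, 0.4]
width: 86.9
grip_force: 0.0
```

Run:
```python
from h import *
R=ori(-87.8,12)
rel([((445,-220,200),R),((466,-220,67),R)])
t=arm.camera('top');s=arm.camera('side')
a=cv2.resize(t['frame'][100:250,200:350],(400,400),interpolation=cv2.INTER_CUBIC)
b=cv2.resize(s['frame'][90:240,150:300],(400,400),interpolation=cv2.INTER_CUBIC)
cv2.imwrite('pics/g1.png',np.hstack([a,b]))
```

```text
3.0 [ 448.9 -213.9  180.7] az [ 0.05 -1.   -0.  ] F [0.6 0.7 0.4] w 86.9 q [-17. -10.  40. 117.   2.  60. -65.]
[-0.0001  0.0059 -0.0011] [-0.27  0.27  0.42]
[-0.0066  0.0073  0.1334] [-0.27  0.27  0.42]
```

View pics/g1.png

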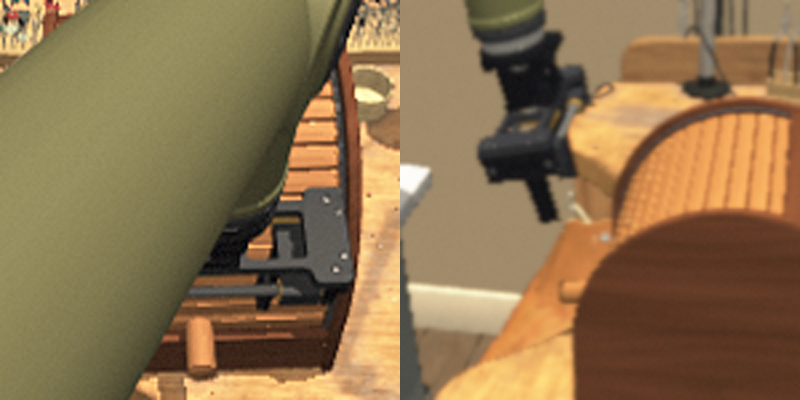

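>>> {"method": "apply_moves", "body": {
  "series": [
    {"grip":1,"x":0,"y":0.006,"z":0.03,"ax":0,"ay":0,"az":0},
    {"grip":1,"x":-0.003,"y":0.007,"z":0.07,"ax":0,"ay":0,"az":0},
    {"grip":1,"x":-0.006,"y":0.007,"z":0.11,"ax":0,"ay":0,"az":0},
    {"grip":1,"x":-0.0066,"y":0.007,"z":0.133,"ax":0,"ay":0,"az":0},
    {"grip":1,"x":-0.0066,"y":0.007,"z":0.133,"ax":0,"ay":0,"az":0},
    {"grip":-1,"x":-0.0066,"y":0.007,"z":0.133,"ax":0,"ay":0,"az":0},
    {"grip":-1,"x":-0.0066,"y":0.007,"z":0.133,"ax":0,"ay":0,"az":0},
    {"grip":-1,"x":-0.0066,"y":0.007,"z":0.133,"ax":0,"ay":0,"az":0},
    {"grip":-1,"x":-0.0066,"y":0.007,"z":0.133,"ax":0,"ay":0,"az":0},
    {"grip":-1,"x":-0.0066,"y":0.007,"z":0.133,"ax":0,"ay":0,"az":0}
  ],
  "force": 15
}}

```text
t: 4.35
ee_pos: [471.7, -221.4, 51.2]
orientation: [[0.977, 0.045, 0.207], [0.044, -0.999, 0.011], [0.207, -0.001, -0.978]]
force: [0.3, 0.1, 0.3]
width: 44.9
grip_force: 0.0
```

Run:
```python
from h import *
o=arm.get_obs();R=np.array(o['orientation']);g=np.array(o['ee_pos'])-R[:,2]*18.7
print('g',g.round(1),o['force'].round(1) if hasattr(o['force'],'round') else o['force'])
r=188
T=[]
for a in(.12,.24,.36,.48,.6,.72,.84,.96,1.08,1.2,1.35,1.5,1.65,1.8,1.815):
    k=a-.122;p0=cab(P,[-r*np.cos(-.122),0,90+r*np.sin(-.122)])[0];p=cab(P,[-r*np.cos(k),0,90+r*np.sin(k)])[0]
    T.append((g+p-p0,R))
rel(T)
```

```text
g [ 467.8 -221.6   69.5] [0.3 0.1 0.3]
4.35 [ 471.7 -221.4   51.2] az [ 0.05 -1.   -0.  ] F [0.3 0.1 0.3] w 44.9 q [-17.   5.  45. 123. -14.  44. -50.]
[ 0.0033 -0.     -0.0223] [0. 0. 0.]
[ 0.0092 -0.0001 -0.0441] [0. 0. 0.]
[ 0.0178 -0.0001 -0.0649] [0. 0. 0.]
[ 0.0287 -0.     -0.0846] [0. 0. 0.]
[ 0.0419 -0.     -0.1029] [0. 0. 0.]
[ 0.0572  0.     -0.1194] [0. 0. 0.]
[ 7.44e-02  1.00e-04 -1.34e-01] [0. 0. 0.]
[ 0.0932  0.0002 -0.1465] [0. 0. 0.]
[ 0.1134  0.0003 -0.1566] [0. 0. 0.]
[ 0.1346  0.0004 -0.1642] [0. 0. 0.]
[ 0.1622  0.0006 -0.17  ] [0. 0. 0.]
[ 0.1903  0.0007 -0.1717] [0. 0. 0.]
[ 0.2184  0.0009 -0.1691] [0. 0. 0.]
[ 0.2457  0.0011 -0.1624] [0. 0. 0.]
[ 0.2484  0.0011 -0.1615] [0. 0. 0.]
```

>>> {"method": "apply_moves", "body": {
  "series": [
    {"grip":-1,"x":0,"y":0,"z":0,"ax":0,"ay":0,"az":0},
    {"grip":-1,"x":0,"y":0,"z":0,"ax":0,"ay":0,"az":0},
    {"grip":-1,"x":0,"y":0,"z":0,"ax":0,"ay":0,"az":0},
    {"grip":-1,"x":0,"y":0,"z":0,"ax":0,"ay":0,"az":0},
    {"grip":-1,"x":0,"y":0,"z":0,"ax":0,"ay":0,"az":0}
  ]
}}

```text
t: 4.97
ee_pos: [471.6, -220.3, 51.0]
orientation: [[0.977, 0.046, 0.206], [0.045, -0.999, 0.012], [0.207, -0.003, -0.978]]
force: [-0.4, 5.7, 2.9]
width: 25.7
grip_force: 15.0
```

>>> {"method": "apply_moves", "body": {
  "series": [
    {"grip":-1,"x":0.0015,"y":-0.001,"z":-0.011,"ax":0,"ay":0,"az":0},
    {"grip":-1,"x":0.0033,"y":-0.001,"z":-0.022,"ax":0,"ay":0,"az":0},
    {"grip":-1,"x":0.006,"y":-0.001,"z":-0.033,"ax":0,"ay":0,"az":0},
    {"grip":-1,"x":0.009,"y":-0.001,"z":-0.044,"ax":0,"ay":0,"az":0},
    {"grip":-1,"x":0.0133,"y":-0.001,"z":-0.0545,"ax":0,"ay":0,"az":0},
    {"grip":-1,"x":0.0178,"y":-0.001,"z":-0.065,"ax":0,"ay":0,"az":0},
    {"grip":-1,"x":0.023,"y":-0.001,"z":-0.075,"ax":0,"ay":0,"az":0},
    {"grip":-1,"x":0.0287,"y":-0.001,"z":-0.0846,"ax":0,"ay":0,"az":0},
    {"grip":-1,"x":0.035,"y":-0.001,"z":-0.094,"ax":0,"ay":0,"az":0},
    {"grip":-1,"x":0.042,"y":-0.001,"z":-0.103,"ax":0,"ay":0,"az":0},
    {"grip":-1,"x":0.049,"y":-0.001,"z":-0.1115,"ax":0,"ay":0,"az":0},
    {"grip":-1,"x":0.0572,"y":-0.001,"z":-0.1194,"ax":0,"ay":0,"az":0}
  ]
}}

```text
t: 6.48
ee_pos: [503.1, -218.7, 180.2]
orientation: [[0.977, 0.046, 0.206], [0.045, -0.999, 0.011], [0.207, -0.002, -0.978]]
force: [-0.8, 4.5, -2.7]
width: 25.9
grip_force: 15.0
```

Run:
```python
from h import *
o=arm.get_obs();R=np.array(o['orientation']);g=np.array(o['ee_pos'])-R[:,2]*18.7
C=np.array([P[0],P[1],90]);d=cab([0,0,-P[2]],[g-C])[0];print('g',g.round(1),'r',np.hypot(d[0],d[2]),'ang',np.arctan2(d[2],-d[0])+.122)
a0=np.arctan2(d[2],-d[0]);r=np.hypot(d[0],d[2])
pt=lambda k:cab(P,[-r*np.cos(k),0,90+r*np.sin(k)])[0]
rel([(g+pt(a-.122)-pt(a0),R) for a in(.84,.96,1.08,1.2,1.35,1.5,1.65,1.75,1.815)])
```

```text
g [ 499.2 -218.9  198.5] r 191.34956072651414 ang 0.7251219214913317
6.47 [ 503.1 -218.7  180.2] az [ 0.05 -1.   -0.  ] F [-0.8  4.5 -2.7] w 25.9 q [-20.  -2.  44. 112.  -5.  59. -61.]
[ 0.0168  0.0001 -0.0142] [0. 0. 0.]
[ 0.0359  0.0001 -0.0269] [0. 0. 0.]
[ 0.0564  0.0003 -0.0371] [0. 0. 0.]
[ 0.078   0.0004 -0.0449] [0. 0. 0.]
[ 0.1061  0.0005 -0.0509] [0. 0. 0.]
[ 0.1347  0.0007 -0.0526] [0. 0. 0.]
[ 0.1632  0.0009 -0.05  ] [0. 0. 0.]
[ 0.1819  0.001  -0.0459] [0. 0. 0.]
[ 0.1938  0.0011 -0.0423] [0. 0. 0.]
```

>>> {"method": "apply_moves", "body": {
  "series": [
    {"grip":-1,"x":0.0168,"y":0,"z":-0.0142,"ax":0,"ay":0,"az":0},
    {"grip":-1,"x":0.036,"y":0,"z":-0.027,"ax":0,"ay":0,"az":0},
    {"grip":-1,"x":0.0564,"y":0,"z":-0.0371,"ax":0,"ay":0,"az":0},
    {"grip":-1,"x":0.078,"y":0,"z":-0.045,"ax":0,"ay":0,"az":0},
    {"grip":-1,"x":0.092,"y":0.0005,"z":-0.0485,"ax":0,"ay":0,"az":0},
    {"grip":-1,"x":0.106,"y":0.0005,"z":-0.051,"ax":0,"ay":0,"az":0},
    {"grip":-1,"x":0.1347,"y":0.0007,"z":-0.0526,"ax":0,"ay":0,"az":0},
    {"grip":-1,"x":0.149,"y":0.0007,"z":-0.0517,"ax":0,"ay":0,"az":0},
    {"grip":-1,"x":0.163,"y":0.001,"z":-0.05,"ax":0,"ay":0,"az":0},
    {"grip":-1,"x":0.173,"y":0.001,"z":-0.048,"ax":0,"ay":0,"az":0},
    {"grip":-1,"x":0.182,"y":0.001,"z":-0.046,"ax":0,"ay":0,"az":0},
    {"grip":-1,"x":0.189,"y":0.001,"z":-0.0438,"ax":0,"ay":0,"az":0}
  ]
}}

```text
t: 7.98
ee_pos: [678.0, -209.6, 260.9]
orientation: [[0.978, 0.049, 0.202], [0.047, -0.999, 0.014], [0.202, -0.004, -0.979]]
force: [-18.9, 10.3, 11.4]
width: 25.7
grip_force: 15.0
```

>>> {"method": "apply_moves", "body": {
  "series": [
    {"grip":-1,"x":0,"y":0,"z":0,"ax":0,"ay":0,"az":0},
    {"grip":1,"x":0,"y":0,"z":0,"ax":0,"ay":0,"az":0},
    {"grip":1,"x":0,"y":0,"z":0,"ax":0,"ay":0,"az":0},
    {"grip":1,"x":0,"y":0,"z":0,"ax":0,"ay":0,"az":0},
    {"grip":1,"x":0,"y":0,"z":0,"ax":0,"ay":0,"az":0},
    {"grip":1,"x":0,"y":0,"z":0,"ax":0,"ay":0,"az":0},
    {"grip":1,"x":0,"y":0,"z":-0.03,"ax":0,"ay":0,"az":0},
    {"grip":1,"x":0,"y":0,"z":-0.07,"ax":0,"ay":0,"az":0},
    {"grip":1,"x":0,"y":0,"z":-0.11,"ax":0,"ay":0,"az":0},
    {"grip":1,"x":-0.05,"y":0,"z":-0.12,"ax":0,"ay":0,"az":0},
    {"grip":1,"x":-0.1,"y":0,"z":-0.12,"ax":0,"ay":0,"az":0},
    {"grip":1,"x":-0.14,"y":0,"z":-0.12,"ax":0,"ay":0,"az":0}
  ]
}}

```text
t: 9.48
ee_pos: [515.1, -220.5, 350.0]
orientation: [[0.977, 0.045, 0.207], [0.043, -0.999, 0.011], [0.208, -0.001, -0.978]]
force: [-0.3, -0.6, 0.6]
width: 87.0
grip_force: 0.0
```

Run:
```python
from h import *
rel([])
t=arm.camera('top');s=arm.camera('side')
cv2.imwrite('pics/v2.png',np.hstack([cv2.resize(t['frame'][60:260,200:350],(390,520),interpolation=cv2.INTER_CUBIC),cv2.resize(s['frame'][70:270,190:340],(390,520),interpolation=cv2.INTER_CUBIC)]))
```

```text
9.47 [ 515.1 -220.5  350. ] az [ 0.04 -1.   -0.  ] F [-0.3 -0.6  0.6] w 87.0 q [-23.  -6.  44.  95.  -1.  79. -66.]
```

View pics/v2.png

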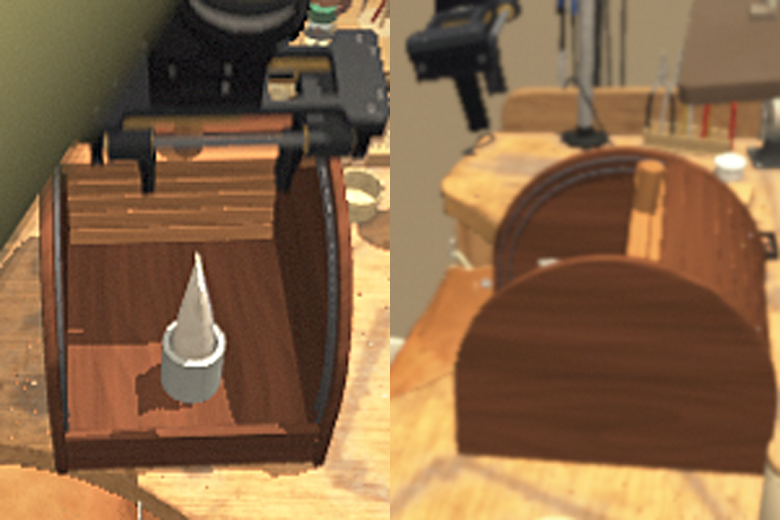

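Run:
```python
from h import *
t=arm.camera('top');s=arm.camera('side')
T=lambda u,v:(200+u/2.6,60+v/2.6); S=lambda u,v:(190+(u-390)/2.6,70+v/2.6)
print('tip',at_z(t,T(197,256),177).round(1),'rim',at_z(t,T(193.5,343),77).round(1),'rimL',at_z(t,T(163,343),77).round(1),at_z(t,T(224,343),77).round(1))
print('base front',at_z(t,T(192,402),12).round(1))
print('side tip',at_z(s,S(545,263),179).round(1))
p=at_z(t,T(195,300),130)
```

```text
tip [ 606.4 -220.9  177. ] rim [ 583.1 -222.1   77. ] rimL [ 582.8 -192.2   77. ] [ 583.5 -252.1   77. ]
base front [ 557.5 -223.2   12. ]
side tip [ 571.6 -231.7  179. ]
```

Run:
```python
from h import *
t=arm.camera('top');s=arm.camera('side')
cv2.imwrite('pics/v3.png',np.hstack([cv2.resize(t['frame'][148:218,250:300],(400,560),interpolation=cv2.INTER_CUBIC),cv2.resize(s['frame'][145:215,225:275],(400,560),interpolation=cv2.INTER_CUBIC)]))
```

```text
(no output)
```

View pics/v3.png

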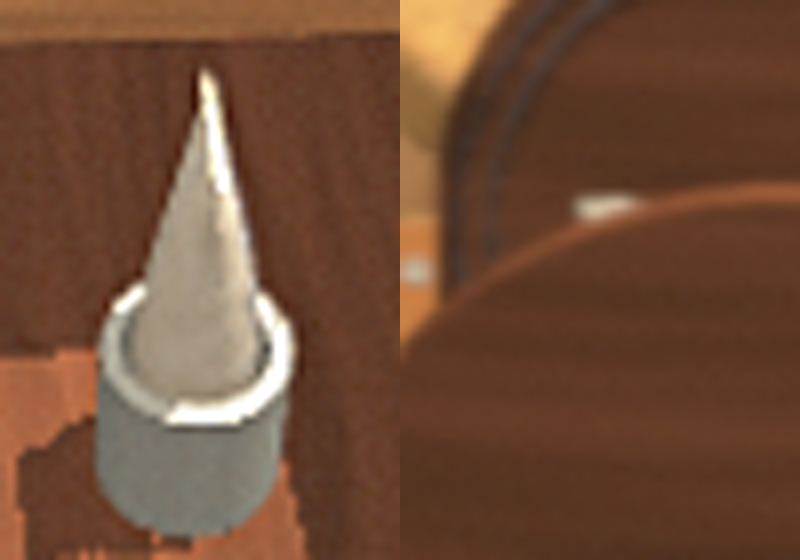

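Run:
```python
from h import *
s=arm.camera('side');print(at_z(s,(225+175/8,145+197/8),179).round(1))
R=ori(-87.8,0)
rel([((583,-221,250),R)])
```

```text
[ 562.5 -224.6  179. ]
9.82 [ 518.  -219.2  350.4] az [ 0.05 -1.   -0.  ] F [ 0.3 -0.4 -0.2] w 87.0 q [-23.  -5.  44.  94.  -1.  79. -66.]
[0.0388 0.0048 0.1299] [ -0.06 -11.97   0.45]
```

>>> {"method": "apply_moves", "body": {
  "series": [
    {"grip":1,"x":0.02,"y":0.002,"z":0.02,"ax":0,"ay":-6,"az":0.5},
    {"grip":1,"x":0.039,"y":0.004,"z":0.05,"ax":0,"ay":-12,"az":0.5},
    {"grip":1,"x":0.039,"y":0.004,"z":0.09,"ax":0,"ay":-12,"az":0.5},
    {"grip":1,"x":0.04,"y":0.004,"z":0.13,"ax":0,"ay":-12,"az":0.5},
    {"grip":1,"x":0.04,"y":0.004,"z":0.13,"ax":0,"ay":-12,"az":0.5}
  ]
}}

```text
t: 10.45
ee_pos: [582.5, -218.9, 227.1]
orientation: [[0.999, 0.039, -0.009], [0.039, -0.999, 0.002], [-0.009, -0.002, -1.0]]
force: [-0.1, 0.4, -0.6]
width: 87.2
grip_force: 0.0
```

Run:
```python
from h import *
R=ori(-87.8,0)
rel([((584,-221,155),R)])
```

```text
10.45 [ 582.5 -218.9  227.1] az [ 0.04 -1.   -0.  ] F [-0.1  0.4 -0.6] w 87.2 q [-19.  19.  47.  88. -14.  80. -59.]
[0.0022 0.0023 0.0907] [-0.13  0.51  0.01]
```

>>> {"method": "apply_moves", "body": {
  "series": [
    {"grip":1,"x":0.002,"y":0.002,"z":0.03,"ax":0,"ay":0.5,"az":0},
    {"grip":1,"x":0.002,"y":0.002,"z":0.06,"ax":0,"ay":0.5,"az":0},
    {"grip":1,"x":0.002,"y":0.002,"z":0.09,"ax":0,"ay":0.5,"az":0},
    {"grip":1,"x":0.002,"y":0.002,"z":0.09,"ax":0,"ay":0.5,"az":0}
  ]
}}

```text
t: 10.95
ee_pos: [584.6, -221.8, 140.9]
orientation: [[0.999, 0.037, 0.006], [0.037, -0.999, 0.003], [0.006, -0.003, -1.0]]
force: [0.1, 0.2, 0.2]
width: 87.2
grip_force: 0.0
```

>>> {"method": "apply_moves", "body": {
  "series": [
    {"grip":-1,"x":0,"y":0,"z":0,"ax":0,"ay":0,"az":0},
    {"grip":-1,"x":0,"y":0,"z":0,"ax":0,"ay":0,"az":0},
    {"grip":-1,"x":0,"y":0,"z":0,"ax":0,"ay":0,"az":0},
    {"grip":-1,"x":0,"y":0,"z":0,"ax":0,"ay":0,"az":0},
    {"grip":-1,"x":0,"y":0,"z":0,"ax":0,"ay":0,"az":0},
    {"grip":-1,"x":0,"y":0,"z":0,"ax":0,"ay":0,"az":0},
    {"grip":-1,"x":0,"y":0,"z":0,"ax":0,"ay":0,"az":0},
    {"grip":-1,"x":0,"y":0,"z":0,"ax":0,"ay":0,"az":0},
    {"grip":-1,"x":0,"y":0,"z":0,"ax":0,"ay":0,"az":0},
    {"grip":-1,"x":0,"y":0,"z":0,"ax":0,"ay":0,"az":0},
    {"grip":-1,"x":0,"y":0,"z":0,"ax":0,"ay":0,"az":0}
  ],
  "force": 20
}}

```text
t: 12.32
ee_pos: [585.0, -222.2, 141.1]
orientation: [[0.999, 0.037, 0.008], [0.037, -0.999, 0.002], [0.008, -0.002, -1.0]]
force: [-0.1, -0.1, -1.1]
width: 17.7
grip_force: 19.4
```

>>> {"method": "apply_moves", "body": {
  "series": [
    {"grip":-1,"x":0,"y":0,"z":-0.005,"ax":0,"ay":0,"az":0},
    {"grip":-1,"x":0,"y":0,"z":-0.012,"ax":0,"ay":0,"az":0},
    {"grip":-1,"x":0,"y":0,"z":-0.02,"ax":0,"ay":0,"az":0},
    {"grip":-1,"x":0,"y":0,"z":-0.03,"ax":0,"ay":0,"az":0},
    {"grip":-1,"x":0,"y":0,"z":-0.04,"ax":0,"ay":0,"az":0},
    {"grip":-1,"x":0,"y":0,"z":-0.055,"ax":0,"ay":0,"az":0},
    {"grip":-1,"x":0,"y":0,"z":-0.07,"ax":0,"ay":0,"az":0},
    {"grip":-1,"x":0,"y":0,"z":-0.085,"ax":0,"ay":0,"az":0},
    {"grip":-1,"x":0,"y":0,"z":-0.1,"ax":0,"ay":0,"az":0},
    {"grip":-1,"x":0,"y":0,"z":-0.115,"ax":0,"ay":0,"az":0},
    {"grip":-1,"x":0,"y":0,"z":-0.125,"ax":0,"ay":0,"az":0},
    {"grip":-1,"x":0,"y":0,"z":-0.13,"ax":0,"ay":0,"az":0}
  ]
}}

```text
t: 13.82
ee_pos: [584.2, -222.6, 271.9]
orientation: [[0.999, 0.037, 0.008], [0.037, -0.999, 0.002], [0.008, -0.002, -1.0]]
force: [-0.5, 0.8, -1.3]
width: 17.8
grip_force: 19.4
```

Run:
```python
from h import *
rel([])
t=arm.camera('top');s=arm.camera('side')
cv2.imwrite('pics/v4.png',np.hstack([cv2.resize(t['frame'][60:220,200:350],(375,400),interpolation=cv2.INTER_CUBIC),cv2.resize(s['frame'][60:220,190:340],(375,400),interpolation=cv2.INTER_CUBIC)]))
```

```text
13.82 [ 584.2 -222.6  271.9] az [ 0.04 -1.   -0.  ] F [-0.5  0.8 -1.3] w 17.8 q [-19.  18.  48.  84. -13.  83. -59.]
```

View pics/v4.png

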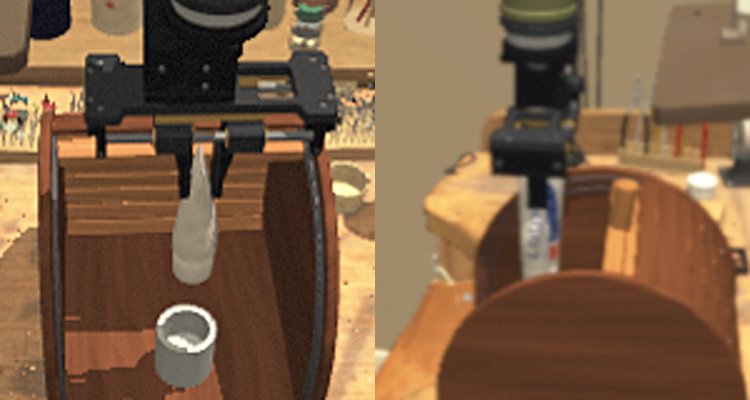

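>>> {"method": "apply_moves", "body": {
  "series": [
    {"grip":-1,"x":0,"y":0,"z":-0.01,"ax":0,"ay":0,"az":0},
    {"grip":-1,"x":0,"y":0,"z":-0.03,"ax":0,"ay":0,"az":0},
    {"grip":-1,"x":0,"y":0,"z":-0.055,"ax":0,"ay":0,"az":0},
    {"grip":-1,"x":0,"y":0,"z":-0.08,"ax":0,"ay":0,"az":0},
    {"grip":-1,"x":0,"y":0,"z":-0.1,"ax":0,"ay":0,"az":0},
    {"grip":-1,"x":0,"y":0,"z":-0.115,"ax":0,"ay":0,"az":0},
    {"grip":-1,"x":0,"y":0,"z":-0.12,"ax":0,"ay":0,"az":0},
    {"grip":-1,"x":0,"y":0,"z":-0.12,"ax":0,"ay":0,"az":0}
  ]
}}

```text
t: 14.92
ee_pos: [583.0, -222.8, 391.0]
orientation: [[0.999, 0.037, 0.007], [0.037, -0.999, 0.002], [0.007, -0.002, -1.0]]
force: [0.8, 0.7, -1.0]
width: 17.6
grip_force: 19.4
```

Run:
```python
from h import *
R=ori(-87.8,0)
rel([((548.5,182,410),R),((548.5,182,152.7),R)])
```

```text
14.93 [ 583.  -222.8  391. ] az [ 0.04 -1.   -0.  ] F [ 0.8  0.7 -1. ] w 17.6 q [-18.  17.  49.  71. -13.  97. -60.]
[-1.960e-02 -4.058e-01  4.000e-04] [-0.12 -0.43 -0.09]
[-0.0215 -0.4053  0.2577] [-0.12 -0.43 -0.09]
```

>>> {"method": "apply_moves", "body": {
  "series": [
    {"grip":-1,"x":0,"y":-0.012,"z":0,"ax":0,"ay":0,"az":0},
    {"grip":-1,"x":-0.002,"y":-0.035,"z":0,"ax":0,"ay":0,"az":0},
    {"grip":-1,"x":-0.004,"y":-0.075,"z":0,"ax":0,"ay":0,"az":0},
    {"grip":-1,"x":-0.006,"y":-0.12,"z":0,"ax":0,"ay":-0.1,"az":0},
    {"grip":-1,"x":-0.009,"y":-0.17,"z":0,"ax":0,"ay":-0.2,"az":0},
    {"grip":-1,"x":-0.011,"y":-0.22,"z":0,"ax":0,"ay":-0.3,"az":0},
    {"grip":-1,"x":-0.013,"y":-0.27,"z":0,"ax":0,"ay":-0.4,"az":0},
    {"grip":-1,"x":-0.016,"y":-0.32,"z":0,"ax":0,"ay":-0.4,"az":0},
    {"grip":-1,"x":-0.018,"y":-0.36,"z":0,"ax":0,"ay":-0.4,"az":0},
    {"grip":-1,"x":-0.02,"y":-0.388,"z":0,"ax":0,"ay":-0.4,"az":0},
    {"grip":-1,"x":-0.02,"y":-0.402,"z":0,"ax":0,"ay":-0.4,"az":0},
    {"grip":-1,"x":-0.02,"y":-0.405,"z":0,"ax":0,"ay":-0.4,"az":0}
  ]
}}

```text
t: 16.42
ee_pos: [547.8, 181.8, 391.4]
orientation: [[0.999, 0.038, 0.0], [0.038, -0.999, 0.001], [0.0, -0.001, -1.0]]
force: [-0.5, -0.4, -2.1]
width: 17.8
grip_force: 19.4
```

>>> {"method": "apply_moves", "body": {
  "series": [
    {"grip":-1,"x":0,"y":0,"z":0.01,"ax":0,"ay":0,"az":0},
    {"grip":-1,"x":0,"y":0,"z":0.03,"ax":0,"ay":0,"az":0},
    {"grip":-1,"x":0,"y":0,"z":0.06,"ax":0,"ay":0,"az":0},
    {"grip":-1,"x":0,"y":0,"z":0.095,"ax":0,"ay":0,"az":0},
    {"grip":-1,"x":0,"y":0,"z":0.13,"ax":0,"ay":0,"az":0},
    {"grip":-1,"x":0,"y":0,"z":0.165,"ax":0,"ay":0,"az":0},
    {"grip":-1,"x":0,"y":0,"z":0.195,"ax":0,"ay":0,"az":0},
    {"grip":-1,"x":0,"y":0,"z":0.215,"ax":0,"ay":0,"az":0},
    {"grip":-1,"x":0,"y":0,"z":0.225,"ax":0,"ay":0,"az":0},
    {"grip":-1,"x":0,"y":0,"z":0.23,"ax":0,"ay":0,"az":0},
    {"grip":-1,"x":0,"y":0,"z":0.23,"ax":0,"ay":0,"az":0}
  ]
}}

```text
t: 17.8
ee_pos: [548.6, 181.3, 162.2]
orientation: [[0.999, 0.036, 0.001], [0.036, -0.999, 0.002], [0.001, -0.002, -1.0]]
force: [0.2, 0.4, -1.9]
width: 17.6
grip_force: 19.4
```

Run:
```python
from h import *
R=ori(-87.8,0)
rel([((548.5,182,152.7),R)])
t=arm.camera('top');s=arm.camera('side')
cv2.imwrite('pics/v5.png',np.hstack([cv2.resize(t['frame'][120:250,70:190],(480,520),interpolation=cv2.INTER_CUBIC),cv2.resize(s['frame'][40:170,180:255],(300,520),interpolation=cv2.INTER_CUBIC)]))
```

```text
17.8 [548.6 181.3 162.2] az [ 0.04 -1.   -0.  ] F [ 0.2  0.4 -1.9] w 17.6 q [ -50.   13.   34.   99.   -8.   70. -102.]
[-0.0002 -0.0006  0.0282] [-0.13 -0.08 -0.12]
```

View pics/v5.png

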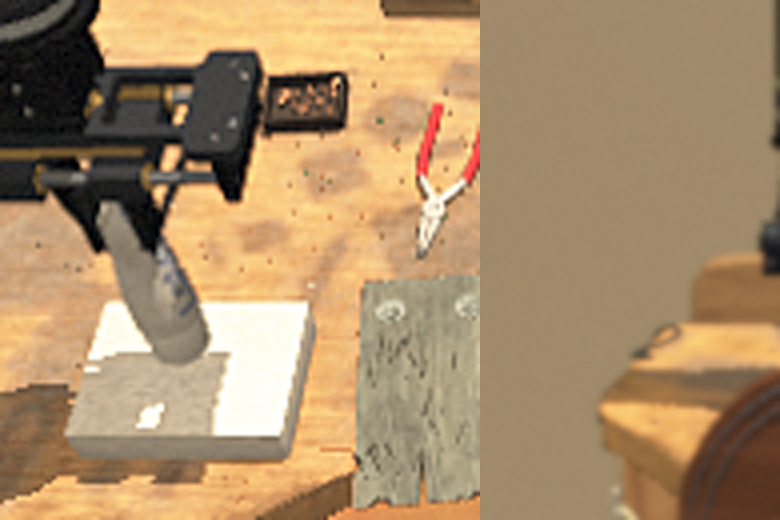

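>>> {"method": "apply_moves", "body": {
  "series": [
    {"grip":-1,"x":0,"y":0,"z":0.008,"ax":0,"ay":0,"az":0},
    {"grip":-1,"x":0,"y":0,"z":0.015,"ax":0,"ay":0,"az":0},
    {"grip":-1,"x":0,"y":0,"z":0.02,"ax":0,"ay":0,"az":0},
    {"grip":-1,"x":0,"y":0,"z":0.023,"ax":0,"ay":0,"az":0},
    {"grip":-1,"x":0,"y":0,"z":0.025,"ax":0,"ay":0,"az":0},
    {"grip":-1,"x":0,"y":0,"z":0.025,"ax":0,"ay":0,"az":0}
  ]
}}

```text
t: 18.65
ee_pos: [548.3, 181.7, 136.8]
orientation: [[0.999, 0.037, 0.001], [0.037, -0.999, 0.002], [0.001, -0.002, -1.0]]
force: [-0.4, 0.3, -0.6]
width: 17.7
grip_force: 19.4
```

>>> {"method": "apply_moves", "body": {
  "series": [
    {"grip":-1,"x":0,"y":0,"z":0.001,"ax":0,"ay":0,"az":0},
    {"grip":-1,"x":0,"y":0,"z":0.002,"ax":0,"ay":0,"az":0},
    {"grip":-1,"x":0,"y":0,"z":0.002,"ax":0,"ay":0,"az":0}
  ]
}}

```text
t: 19.02
ee_pos: [548.3, 181.7, 134.8]
orientation: [[0.999, 0.037, 0.001], [0.037, -0.999, 0.002], [0.001, -0.002, -1.0]]
force: [-0.1, 0.6, -1.0]
width: 17.7
grip_force: 19.4
```

>>> {"method": "apply_moves", "body": {
  "series": [
    {"grip":-1,"x":0,"y":0,"z":0.001,"ax":0,"ay":0,"az":0},
    {"grip":-1,"x":0,"y":0,"z":0.0015,"ax":0,"ay":0,"az":0},
    {"grip":-1,"x":0,"y":0,"z":0.0015,"ax":0,"ay":0,"az":0}
  ]
}}

```text
t: 19.4
ee_pos: [548.9, 181.8, 134.2]
orientation: [[0.999, 0.037, 0.002], [0.037, -0.999, 0.003], [0.002, -0.003, -1.0]]
force: [-1.9, -0.0, 5.6]
width: 17.9
grip_force: 20.1
```

>>> {"method": "apply_moves", "body": {
  "series": [
    {"grip":-0.4,"x":0,"y":0,"z":-0.0005,"ax":0,"ay":0,"az":0},
    {"grip":-0.3,"x":0,"y":0,"z":-0.0005,"ax":0,"ay":0,"az":0},
    {"grip":-0.1,"x":0,"y":0,"z":-0.0005,"ax":0,"ay":0,"az":0},
    {"grip":0.2,"x":0,"y":0,"z":-0.0005,"ax":0,"ay":0,"az":0},
    {"grip":0.5,"x":0,"y":0,"z":-0.0005,"ax":0,"ay":0,"az":0},
    {"grip":0.5,"x":0,"y":0,"z":-0.02,"ax":0,"ay":0,"az":0},
    {"grip":0.5,"x":0,"y":0,"z":-0.05,"ax":0,"ay":0,"az":0},
    {"grip":0.5,"x":0,"y":0,"z":-0.1,"ax":0,"ay":0,"az":0},
    {"grip":0.5,"x":0,"y":0,"z":-0.15,"ax":0,"ay":0,"az":0},
    {"grip":0.5,"x":0,"y":0,"z":-0.17,"ax":0,"ay":0,"az":0},
    {"grip":0.5,"x":0,"y":0,"z":-0.17,"ax":0,"ay":0,"az":0}
  ]
}}

```text
t: 20.78
ee_pos: [549.4, 181.4, 306.5]
orientation: [[0.999, 0.037, 0.005], [0.037, -0.999, 0.005], [0.006, -0.004, -1.0]]
force: [0.0, -0.7, -1.1]
width: 65.3
grip_force: 0.0
```

Run:
```python
from h import *
rel([])
t=arm.camera('top');s=arm.camera('side')
cv2.imwrite('pics/v6.png',np.hstack([cv2.resize(t['frame'][90:250,70:345],(790,460),interpolation=cv2.INTER_CUBIC)]))
```

```text
20.77 [549.4 181.4 306.5] az [ 0.04 -1.   -0.  ] F [ 0.  -0.7 -1.1] w 65.3 q [ -51.    8.   34.   87.   -5.   85. -105.]
```

View pics/v6.png

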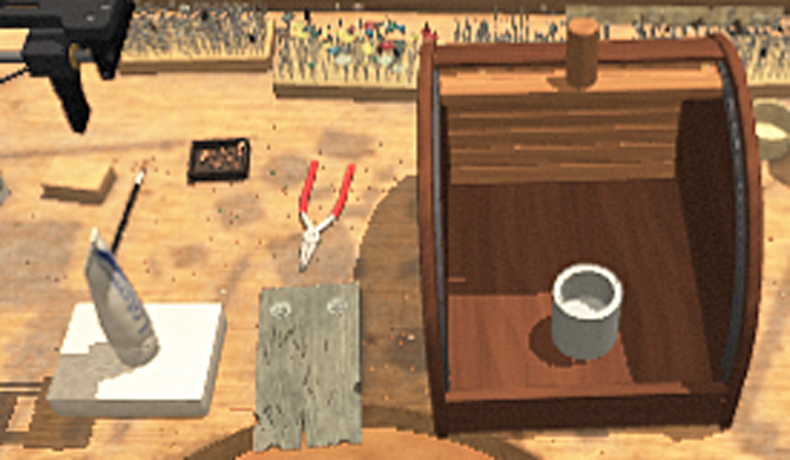

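Run:
```python
from h import *
t=arm.camera('top');k=790/275
q=lambda u,v:(70+u/k,90+v/k)
print(at_z(t,q(95,229),172).round(1),'base front',at_z(t,q(138,368),30).round(1))
print(((proj(t,[[548.5,182,30],[573,182,172],[528,182,30]])-[70,90])*k).round(0))
```

```text
[570.1 182.1 172. ] base front [529.9 177.8  30. ]
[[138. 351.]
 [ 96. 226.]
 [133. 370.]]
```

The tube stands upright at the centre of the board: its tip and base match the predicted pixels to within a few mm. The shutter is at its stop.

```bash
python3 -c "
from workcell import arm
print(arm.sign_off())"
```

```text
the job is handed in; nothing more can be done
None
```

The job is handed in: the shutter is fully open, the tube stands upright at the centre of the soldering board, and the dish and pliers were not touched; the sign-off returned no verdict.

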